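# Take the tube rack out of the incubator

### The job

Open the tube incubator: pull up the spring plunger knob on its sliding cover, slide the cover fully open and let the plunger drop back home so that the cover is locked open. Then lift the rack of blood tubes out of the well by its handle and stand it upright in the shallow steel tray, setting it down rather than dropping it. Do not displace the yellow cup, the scanner or the tube stand by the tray.

Things in the scene. Friction and masses are not known exactly. Their poses are not given: they have to be found in the camera images.
- incubator: White bench-top tube incubator, fixed, 240 (x) x 380 (y) mm. Origin: centre of its underside; x away from its control panel, y along the two rails on top, z up. The open well is in its -y half: 145 (x) x 140 mm (y), centre x +12.5, y -100, floor z 20, rim z 150, guides beside the rails up to z 165 mm. The +y half is a flat deck; the cover slides over it.
- cover (a joint): Sliding cover on the rails, aluminium frame with a clear window, 220 (x) x 170 (y) x 8 mm, top 159 mm above the bench. Joint in m: 0 closed over the well, grows along the incubator's +y, 0.160 fully open (end stop at 0.161). It slides with about 2 N (plus 1 N when the pin rubs). The plunger's pin locks it at 0 and at 0.160 with about 2 mm of play.
- plunger (a joint): Spring index plunger on the front edge of the cover, riding with it. Joint in m: 0 with the pin home in a hole of the rail, grows as the knob is pulled straight up, 0.016 at most. The pin goes 8 mm into its hole: the cover is free above 0.008. The spring pulls down with 6 N at 0, 13 N at 0.016. Between the holes a released pin rides on the rail (0.008); over a hole it snaps in.
- knob_grip (a point): Middle of the black ribbed cylindrical plunger knob, 32 mm in diameter, 30 mm high, axis vertical, on a slimmer steel neck. With the pin home this point is 195 mm above the bench, 36 mm above the cover. Cover closed, it is at x -90, y -100 mm in the incubator's frame; it moves with cover and plunger.
- rack: Loose aluminium rack with ten capped blood tubes fixed in it, 64 (x) x 110 (y) x 120 mm high with its handle, 0.25 to 0.5 kg, standing in the well. Origin at the centre of its underside; y along its length and its handle, z up. The tops of the caps are 82 mm above its underside.
- rack_center (a point): Centre of the rack, half-way up: 60 mm above its underside. Axes as the rack's.
- rack_handle (a point): Middle of the rack's handle, a straight steel bar 14 mm wide (x), 14 mm high and 106 mm long (y), held at both ends; this point is 112 mm above the rack's underside and is free on both sides.
- tray: Shallow steel tray, fixed on the bench, 200 (x) x 160 (y) mm, rim 12 mm high, walls 3 mm, floor 3 mm thick. Origin at the centre of its underside; x along its length.
- tube_stand: Bystander: white block 130 (x) x 66 (y) x 32 mm with three purple-capped tubes standing in it, 96 mm high in all, loose, beyond the gap between tray and incubator; origin under its centre.
- scanner: Bystander: grey hand scanner lying on the bench, about 190 (x) x 65 (y) x 60 mm, loose, to the left of the incubator; origin under its middle.
- cup: Bystander: yellow plastic cup, 72 mm across the rim, 85 mm high, loose, between tray and incubator; origin under its centre.

How it is judged:
On the way, in this order (a step that is already met when the one before it is completed fails the run):
1. the plunger knob is pulled up (value of joint plunger above 0.006 m).
2. the cover is fully open and the plunger has dropped home in the open hole (value of joint cover above 0.155 m and value of joint plunger below 0.002 m), for 0.2 s.
At the end, for the whole second after the job is handed in: Cover open (joint above 0.155 m), plunger home in the open hole (joint under 2 mm); rack flat on the tray floor inside the rim (height within 4 mm, centre within 70 mm in x and 50 mm in y of the tray's middle), upright within 0.08 rad, released and at rest (all of step 2 and x of rack_center in the frame of tray between -0.07 and 0.07 m and y of rack_center in the frame of tray between -0.05 and 0.05 m and z of rack_center in the frame of tray between 0.059 and 0.067 m and angle between rack_center's own z axis and vertical below 0.08 rad and linear speed of rack below 0.02 m/s); the robot touches nothing.
It fails at once if the rack is tipped by more than about 35 degrees (angle between rack_center's own z axis and vertical above 0.6 rad).
It fails at once if the rack is dropped: let go more than 20 mm above the tray's floor (contact force between the fingers and rack below 0.05 N and z of rack_center in the frame of tray above 0.084 m and horizontal distance between rack_center and tray below 0.13 m).
It fails at once if the cup, the scanner or the tube stand is displaced by more than 30 mm (distance of any of cup, scanner, tube_stand from where it was at the start of the episode above 0.03 m).
It also fails if it takes over 58 s, if anything falls off the work surface, if the arm or the gripper's body presses on something with over 40 N, if the wrist force passes 120 N, or if a joint passes its speed limit or range.

### The arm

A 6-joint arm with a two-finger parallel gripper is mounted at the origin on the work surface. World frame = base frame: x ahead of the robot, y to its left, z up, the work surface at z = 0. Lengths are in m, angles in rad, forces in N, time in s.
With the tool pointing down it reaches from about 0.425 to 0.95 m from the base axis. Payload 3.5 kg.
Tool frame: the origin (TCP) lies midway between the tips of the shut fingers; the grasp point (between the pads) lies 19 mm behind it; x points along the fingers, z is the direction in which the jaws open and shut, and the axes are right-handed (so a half turn about x gives the same grasp; the last joint's range is limited). The gripper opens to 85 mm and grips with 20 to 120 N. Pads are 22 mm wide; open, the fingers measure 114 mm over their backs; the gripper's body (76 mm by 85 mm) begins 54 mm behind the grasp point. The pads swing forward as they close: fully open they stand 13 mm farther back than shut.
Start: joints at [1.102, 0.286, 1.577, -0, 1.279, -0.15], TCP at [0.212, 0.641, 0.231] pointing down, gripper open.
Joint ranges: [-2.77, 2.77], [-0.9, 2.22], [0.21, 2.48], [-1.53, 4.67], [0.24, 2.81], [-2.84, 2.84]. Speed limits (rad/s): [2.79, 2.79, 3.14, 3.14, 3.14, 3.14].

### API

Orientations are given as a unit quaternion [x, y, z, w].
In Python, from plant import readout, eyes, ctrl gives the robot as it stands.
- The arm moves only by the tool move_arm, never from a script. Its argument "commands" is a list of rows, each a list of 7 numbers: the turn, a rotation vector about the world's x, y, z in rad, then the shift along the world's x, y, z in mm, then the closure in counts, from 0 (fully open) to 255 (shut). A call has 1 to 12 rows; each row is the pose to reach, as a shift and turn from the pose measured when the call began; what a row does not reach only later rows make up. A row lasts 1/10 s, in which the tool goes at most 50 mm and 8.59 degrees, less where a joint would pass 70% of its speed; a pose out of reach is approached as far as the arm can. A call with a gripper value outside its range is refused whole. The fingers move at their own pace and stop on an object; "newtons" is the grip in N (left out, the last holds). Time passes only in rows, so rows that repeat a pose let the fingers close. It gives the time, the measured TCP pose, the force and the opening at its end, in the units of the state.
- readout.get_state(): the state, without advancing time (a new reading comes with each control period).
- eyes.read_camera(name): name is "scene" or "top"; returns a dict with "color" (420x560x3 uint8, red, green, blue), "depth" (420x560 float32, m along the optical axis (not along the pixel's ray), 0 where there is no reading), "K" (3x3 intrinsics, pixels), "eye" and "attitude" of the camera in the world. Camera axes: x right, y down, z forward; pixel columns grow to the right and rows downward; lengths in m; the calibration is good to about 2 mm. A picture is of the moment at which its call begins.
- ctrl.sign_off(): hands the job in, once; it reports no verdict.
The state is a dict: "time": time; "qpos": joint angles; "dq": joint speeds; "joint_efforts": joint torques, N m; "eef_pos": TCP position; "tcp_rot": TCP orientation; "contact_force": force on the tool from outside, world axes, zero at the start; "wrist_torque": the same for the moment, N m; "opening": opening from 0.0 (shut) to 1.0 (fully open).
Only numpy, scipy, OpenCV 4.12 (cv2) and the standard library are available. Lean on these libraries where they do the work, as an engineer would, in place of code of your own. Each camera call takes 0.05 s, during which the arm holds its last target.

## Working session

There is one attempt and no reset: what is moved stays moved. The work goes in short steps, Python scripts to look and compute and a tool call to move; the robot and the scene stay as the last step left them, time stands still between calls to the robot, and variables do not carry over. Pictures are saved under pics/ and viewed, and the job is handed in when it is done.

Besides the shell and the picture viewer there is one more tool, called after "Emit:" by a JSON object that holds its "op" and its "data". move_arm: Moves the arm, as the interface text tells. Its arguments: {"type":"object","properties":{"commands":{"type":"array"},"newtons":{"type":"number"}},"required":["commands"]}

```bash
mkdir -p pics; ls; cat > h.py <<'E'
import numpy as np, cv2
from plant import readout, eyes, ctrl
from scipy.spatial.transform import Rotation as R
def cam(n, tag):
    c=eyes.read_camera(n); cv2.imwrite(f'pics/{tag}.png', c['color'][:,:,::-1]); np.savez(f'{tag}.npz', **{k:np.array(v) for k,v in c.items()}); return c
def Rm(c):
    a=np.array(c['attitude']); return a if a.shape==(3,3) else R.from_quat(a).as_matrix()
def cloud(c):
    K=np.array(c['K']);d=c['depth'];v,u=np.mgrid[:d.shape[0],:d.shape[1]]
    p=np.stack([(u-K[0,2])/K[0,0]*d,(v-K[1,2])/K[1,1]*d,d],-1)
    w=p@Rm(c).T+np.array(c['eye']); w[d==0]=np.nan; return w
def ray(c,u,v,z):
    K=np.array(c['K']);r=Rm(c)@np.array([(u-K[0,2])/K[0,0],(v-K[1,2])/K[1,1],1]);e=np.array(c['eye']); return e+r*(z-e[2])/r[2]
E
python3 - <<'E'
from h import *
print(readout.get_state())
for n in('scene','top'):
    c=cam(n,n+'0'); print(n,c['K'],c['eye'],c['attitude'])
E
```

```text
pics
{'time': 0.0, 'qpos': array([ 1.10198868e+00,  2.87187016e-01,  1.57820384e+00, -1.71510197e-05,
        1.27858642e+00, -1.50011347e-01]), 'dq': array([-0.0003589 ,  0.00020888, -0.00047004,  0.00094271, -0.00105012,
       -0.0011875 ]), 'joint_efforts': array([-1.78342278e-03, -4.05977619e+01, -2.92623174e+01, -1.46264988e-04,
        5.57317631e-03,  3.94791613e-06]), 'eef_pos': array([0.21123981, 0.64039375, 0.22991841]), 'tcp_rot': array([-0.41469209,  0.57376878,  0.41390914,  0.57227535]), 'contact_force': array([ 0.13761995, -0.29533797,  0.45013526]), 'wrist_torque': array([0.01106889, 0.04223481, 0.02851426]), 'opening': 1.0019467262798787}
scene [[531.87478869   0.         281.84167507]
 [  0.         531.87478869 202.65875528]
 [  0.           0.           1.        ]] [1.39424128 0.65954294 1.23674981] [ 0.41520432  0.83198107 -0.32722304 -0.16833878]
top [[489.23084864   0.         275.96851435]
 [  0.         489.23084864 208.8899721 ]
 [  0.           0.           1.        ]] [0.24170317 0.04219856 1.64398532] [-0.69226379  0.71463369 -0.07175776  0.07014525]
```

View pics/scene0.png

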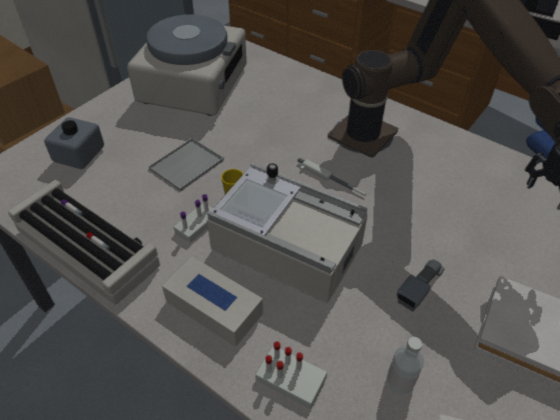

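View pics/top0.png

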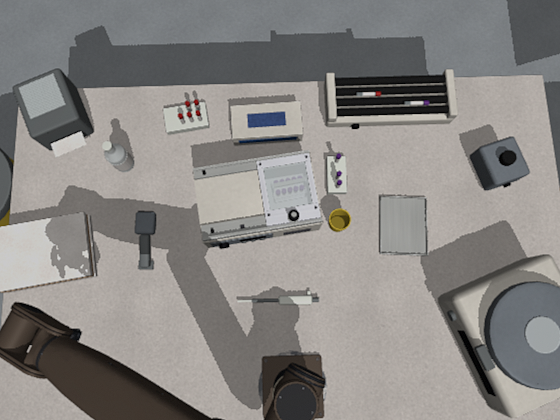

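The top view shows the incubator at about (258,198), knob at (293,214), cup at (340,220), tube stand at (337,172), tray at (403,224) and scanner at (146,235). I'll measure these next.

```bash
python3 - <<'E'
from h import *
c=dict(np.load('top0.npz')); im=c['color']
cv2.imwrite('pics/topcrop.png',cv2.resize(im[140:265,180:440][:,:,::-1],None,fx=3,fy=3,interpolation=cv2.INTER_CUBIC))
w=cloud(c)
# knob: pixels with z>0.19
h=w[...,2]; m=(h>0.195)&(h<0.225); m[:, :270]=0; m[:, 320:]=0; m[:190]=0; m[235:]=0
print('knob',m.sum(),np.nanmedian(w[m],0), np.nanmin(w[m],0),np.nanmax(w[m],0))
v,u=np.nonzero(m); print(ray(c,u.mean(),v.mean(),0.210),u.mean(),v.mean())
# incubator cover z~0.159 & deck
m=((h>0.13)&(h<0.172)).astype(np.uint8); m[:150]=0;m[250:]=0;m[:,:185]=0;m[:,330:]=0
n,l,s,_=cv2.connectedComponentsWithStats(m); i=1+s[1:,4].argmax(); p=w[l==i]
print(s[i]); r=cv2.minAreaRect(p[:,:2].astype(np.float32)*1000); print(r); print(np.nanpercentile(p[:,2],[2,50,98]))
# tray: 
m=((h>-0.02)&(h<0.03)).astype(np.uint8)
for n,(a,b,cc,d) in dict(cup=(325,205,355,236),stand=(322,135,350,196),tray=(375,190,432,260)).items():
    p=w[b:d,a:cc].reshape(-1,3); q=p[p[:,2]>(0.006 if n=='tray' else 0.015)]; q=q.astype(np.float32)
    print(n,len(q),cv2.minAreaRect(q[:,:2]*1000),np.nanmax(q[:,2]))
# scene knob
c=dict(np.load('scene0.npz')); w=cloud(c); h=w[...,2]
m=(h>0.18)&(h<0.225)&(c['color'].max(-1)<60); m[:,:255]=0;m[:,290:]=0;m[:155]=0;m[190:]=0
v,u=np.nonzero(m); print('knob scene',m.sum(),np.nanmin(w[m],0),np.nanmax(w[m],0),u.mean(),v.mean(), ray(c,u.mean(),v.mean(),0.195))
E
```

```text
knob 96 [ 0.51600862 -0.01599714  0.2083912 ] [ 0.50030807 -0.03139684  0.19635165] [ 0.53303707 -0.00105967  0.21678442]
[ 0.51579865 -0.01564796  0.21      ] 292.8645833333333 214.28125
[ 192  150  130   93 8952]
((592.3972778320312, 94.69940948486328), (239.38409423828125, 380.9216003417969), 7.685183048248291)
[0.13330285 0.1514747  0.16646584]
cup 256 ((520.8685302734375, -169.35044860839844), (70.86650848388672, 68.99311065673828), 39.362239837646484) 0.094650865
stand 746 ((687.1248779296875, -175.39564514160156), (67.52802276611328, 130.4717559814453), 88.45014953613281) 0.104997955
tray 808 ((507.8477478027344, -395.8760986328125), (190.27667236328125, 240.47552490234375), 85.9306640625) 0.022700613
knob scene 100 [ 0.51150469 -0.02966039  0.18076629] [ 5.40104626e-01 -2.13805555e-04  2.14207471e-01] 271.89 171.42 [ 0.5254177 -0.0140391  0.195    ]
```

View pics/topcrop.png

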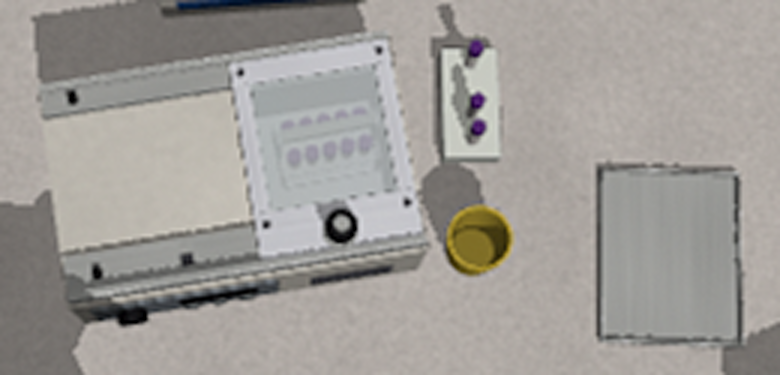

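```bash
python3 - <<'E'
from h import *
c=dict(np.load('top0.npz'))
P=np.array([ray(c,180+(x+.5)/3-.5,140+(y+.5)/3-.5,0.012)[:2] for x,y in [(597,163),(740,168),(740,343),(598,341)]])*1000
print(P.round(1), P.mean(0)); print(cv2.minAreaRect(P.astype(np.float32)))
s=readout.get_state(); M=R.from_quat(s['tcp_rot']).as_matrix(); print(M.round(3)); z=M[:,2]; print('jaw yaw',np.degrees(np.arctan2(z[1],z[0])))
E
```

```text
[[ 615.  -320.1]
 [ 603.9 -482.7]
 [ 404.4 -464.1]
 [ 411.7 -306.2]] [ 508.74004994 -393.24734948]
((507.7908935546875, -394.4303283691406), (162.95689392089844, 203.79754638671875), 86.09651184082031)
[[-0.001 -0.95   0.313]
 [-0.002  0.313  0.95 ]
 [-1.     0.    -0.002]]
jaw yaw 71.73521635239
```

The measurements agree: predicted knob (516.6,-16.4), measured (515.8,-15.6); incubator yaw 7.7°. The tray is centred at (508,-394) with yaw -3.9°. I'll move above the knob with the jaws along the incubator's x.

Emit:
{"op": "move_arm", "data": {"commands": [[0, 0, -0.1, 20, -40, 30, 0], [0, 0, -0.2, 40, -85, 60, 0], [0, 0, -0.3, 60, -130, 60, 0], [0, 0, -0.4, 80, -175, 60, 0], [0, 0, -0.5, 100, -220, 60, 0], [0, 0, -0.6, 121, -265, 60, 0], [0, 0, -0.7, 142, -310, 60, 0], [0, 0, -0.8, 165, -355, 60, 0], [0, 0, -0.9, 188, -400, 60, 0], [0, 0, -0.98, 210, -445, 60, 0], [0, 0, -1.05, 231, -490, 60, 0], [0, 0, -1.118, 252, -535, 60, 0]], "newtons": 60}}

```text
time: 1.3
eef_pos: [0.4604, 0.1101, 0.2898]
tcp_rot: [-0.046, 0.706, 0.046, 0.705]
contact_force: [-0.1, 1.4, -0.8]
opening: 1.003
```

```bash
cat > st.py <<'E'
from h import *
s=readout.get_state(); M=R.from_quat(s['tcp_rot']).as_matrix(); z=M[:,2]
print(round(s['time'],2),(s['eef_pos']*1000).round(1),'yaw',np.degrees(np.arctan2(z[1],z[0])).round(2),M[:,0].round(3),'F',s['contact_force'].round(1),'op',round(s['opening'],3),s['qpos'].round(2))
E
python3 st.py
```

```text
1.3 [460.4 110.1 289.8] yaw 7.51 [-0.002  0.    -1.   ] F [-0.1  1.4 -0.8] op 1.003 [ 0.02 -0.21  1.98  0.    1.37 -0.11]
```

Emit:
{"op": "move_arm", "data": {"commands": [[0, 0, 0.003, 20, -44, 0, 0], [0, 0, 0.003, 40, -88, 0, 0], [0, 0, 0.003, 56, -126, 0, 0], [0, 0, 0.003, 56, -126, 0, 0], [0, 0, 0.003, 56, -126, -30, 0]]}}

```text
time: 1.8
eef_pos: [0.5189, -0.0174, 0.2636]
tcp_rot: [-0.047, 0.704, 0.046, 0.708]
contact_force: [0.8, 0.4, -0.1]
opening: 1.001
```

```bash
python3 st.py; python3 - <<'E'
from h import *
c=cam('scene','s1'); cv2.imwrite('pics/s1c.png',cv2.resize(c['color'][110:270,180:380][:,:,::-1],None,fx=4,fy=4)[:600,:800])
E
```

```text
1.8 [518.9 -17.4 263.6] yaw 7.53 [ 0.006 -0.001 -1.   ] F [ 0.8  0.4 -0.1] op 1.001 [-0.23 -0.09  1.92  0.    1.3  -0.36]
```

View pics/s1c.png

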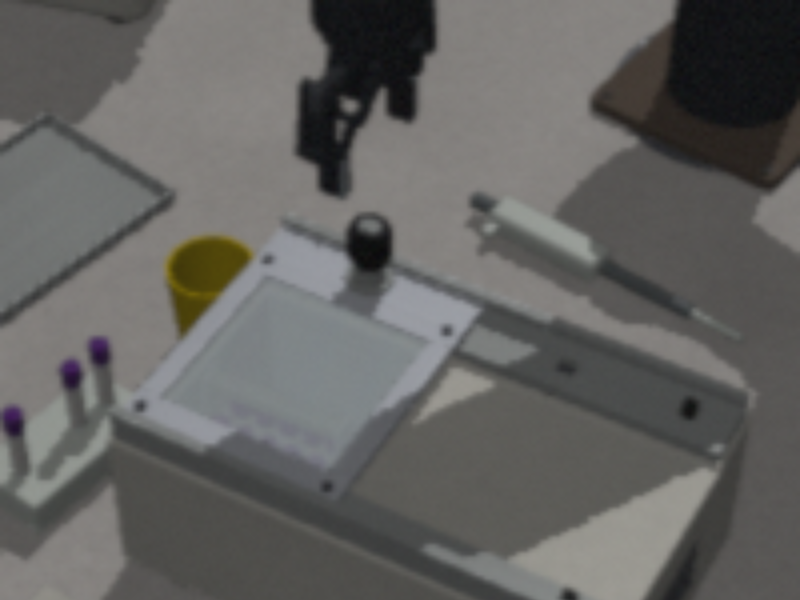

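The gripper sits above the knob, which is at crop (370,240). Next I descend and grip.

Emit:
{"op": "move_arm", "data": {"commands": [[0, 0, 0, -2.5, 1.5, -30, 0], [0, 0, 0, -2.5, 1.5, -60, 0], [0, 0, 0, -2.5, 1.5, -80, 0], [0, 0, 0, -2.5, 1.5, -91, 0], [0, 0, 0, -2.5, 1.5, -91, 0], [0, 0, 0, -2.5, 1.5, -91, 255], [0, 0, 0, -2.5, 1.5, -91, 255], [0, 0, 0, -2.5, 1.5, -91, 255], [0, 0, 0, -2.5, 1.5, -91, 255], [0, 0, 0, -2.5, 1.5, -91, 255], [0, 0, 0, -2.5, 1.5, -91, 255]]}}

```text
time: 2.95
eef_pos: [0.5182, -0.0141, 0.1667]
tcp_rot: [-0.046, 0.702, 0.047, 0.709]
contact_force: [16.1, 2.5, -5.2]
opening: 0.359
```

```bash
python3 st.py
```

```text
2.95 [518.2 -14.1 166.7] yaw 7.53 [ 0.011  0.002 -1.   ] F [16.1  2.5 -5.2] op 0.359 [-0.23 -0.    2.02  0.01  1.11 -0.36]
```

Emit:
{"op": "move_arm", "data": {"commands": [[0, 0, 0, 1, 0, 4, 255], [0, 0, 0, 2, 0, 8, 255], [0, 0, 0, 2, 0, 12, 255], [0, 0, 0, 2, 0, 13, 255], [0, 0, 0, 2, 0, 13, 255]]}}

```text
time: 3.45
eef_pos: [0.5185, -0.014, 0.1781]
tcp_rot: [-0.046, 0.703, 0.047, 0.708]
contact_force: [-1.9, -1.4, -11.8]
opening: 0.362
```

```bash
python3 st.py;  python3 - <<'E'
from h import *
c=cam('scene','s2'); cv2.imwrite('pics/s2c.png',cv2.resize(c['color'][110:260,180:380][:,:,::-1],None,fx=4,fy=4))
E
```

```text
3.45 [518.5 -14.  178.1] yaw 7.54 [ 0.006  0.003 -1.   ] F [ -1.9  -1.4 -11.8] op 0.362 [-0.22 -0.01  2.01  0.    1.14 -0.36]
```

View pics/s2c.png

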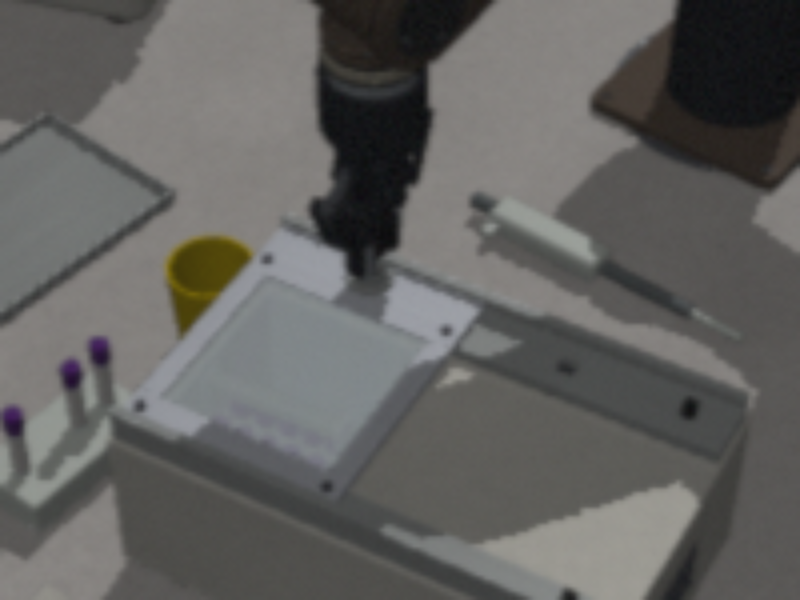

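The grip holds: 11.8 N downward on the tool means the pin is up about 12 mm. I'll slide the cover along the incubator's +y.

Emit:
{"op": "move_arm", "data": {"commands": [[0, 0, 0, -1, 7, 0, 255], [0, 0, 0, -3, 22, 0, 255], [0, 0, 0, -6, 44, 0, 255], [0, 0, 0, -9, 66, 0, 255], [0, 0, 0, -12, 88, 0, 255], [0, 0, 0, -15, 110, 0, 255], [0, 0, 0, -17.5, 130, 0, 255], [0, 0, 0, -19.5, 146, 0, 255], [0, 0, 0, -20.7, 154, 0, 255], [0, 0, 0, -21.3, 158, 0, 255], [0, 0, 0, -21.3, 158, 0, 255]]}}

```text
time: 4.6
eef_pos: [0.4971, 0.1451, 0.1781]
tcp_rot: [-0.045, 0.703, 0.048, 0.708]
contact_force: [1.2, 2.4, -11.9]
opening: 0.361
```

```bash
python3 st.py
```

```text
4.6 [497.1 145.1 178.1] yaw 7.56 [ 0.006  0.005 -1.   ] F [  1.2   2.4 -11.9] op 0.361 [ 0.09 -0.01  2.01  0.    1.14 -0.05]
```

The knob moved 160.5 mm. I'll lower it 13 mm while holding it and check the force.

Emit:
{"op": "move_arm", "data": {"commands": [[0, 0, 0, 0, 0, -4, 255], [0, 0, 0, 0, 0, -8, 255], [0, 0, 0, 0, 0, -11, 255], [0, 0, 0, 0, 0, -11, 255], [0, 0, 0, 0, 0, -11, 255]]}}

```text
time: 5.1
eef_pos: [0.4971, 0.145, 0.1675]
tcp_rot: [-0.045, 0.703, 0.048, 0.708]
contact_force: [-1.2, 1.2, -8.2]
opening: 0.363
```

```bash
python3 st.py
```

```text
5.1 [497.1 145.  167.5] yaw 7.54 [ 0.006  0.005 -1.   ] F [-1.2  1.2 -8.2] op 0.363 [ 0.09 -0.    2.02  0.    1.12 -0.05]
```

At about 2 mm there is still 8 N of spring pull and no rail resistance, so the pin is in the hole. I'll release, retreat and look.

Emit:
{"op": "move_arm", "data": {"commands": [[0, 0, 0, 0, 0, -1.5, 255], [0, 0, 0, 0, 0, -1.5, 0], [0, 0, 0, 0, 0, -1.5, 0], [0, 0, 0, 0, 0, -1.5, 0], [0, 0, 0, 0, 0, -1.5, 0], [0, 0, 0, 0, 0, 20, 0], [0, 0, 0, 0, 0, 60, 0], [0, 0, 0, 0, 0, 100, 0], [0, 0, 0, 0, 50, 130, 0], [0, 0, 0, 0, 100, 130, 0], [0, 0, 0, 0, 140, 130, 0], [0, 0, 0, 0, 140, 130, 0]]}}

```text
time: 6.3
eef_pos: [0.4968, 0.2895, 0.2985]
tcp_rot: [-0.046, 0.703, 0.051, 0.708]
contact_force: [-0.1, -0.6, -0.6]
opening: 0.997
```

```bash
python3 st.py;  python3 - <<'E'
from h import *
c=cam('scene','s3'); cv2.imwrite('pics/s3c.png',cv2.resize(c['color'][110:285,180:380][:,:,::-1],None,fx=3.4,fy=3.4,interpolation=cv2.INTER_CUBIC))
c=cam('top','t3'); cv2.imwrite('pics/t3c.png',cv2.resize(c['color'][140:260,180:350][:,:,::-1],None,fx=4,fy=4,interpolation=cv2.INTER_CUBIC))
w=cloud(c);h=w[...,2]
m=(h>0.19)&(h<0.225)&(c['color'].max(-1)<90); m[:,:185]=0;m[:,320:]=0;m[:190]=0;m[245:]=0
v,u=np.nonzero(m); print(len(u),u.mean(),v.mean(), ray(c,u.mean(),v.mean(),.21),np.nanmedian(w[m],0))
E
```

```text
6.3 [496.8 289.5 298.5] yaw 7.85 [ 0.008  0.007 -1.   ] F [-0.1 -0.6 -0.6] op 0.997 [0.35 0.02 1.76 0.   1.36 0.21]
64 240.5625 223.25 [0.49361773 0.14084988 0.21      ] [0.49279389 0.14071564 0.20866682]
```

View pics/s3c.png

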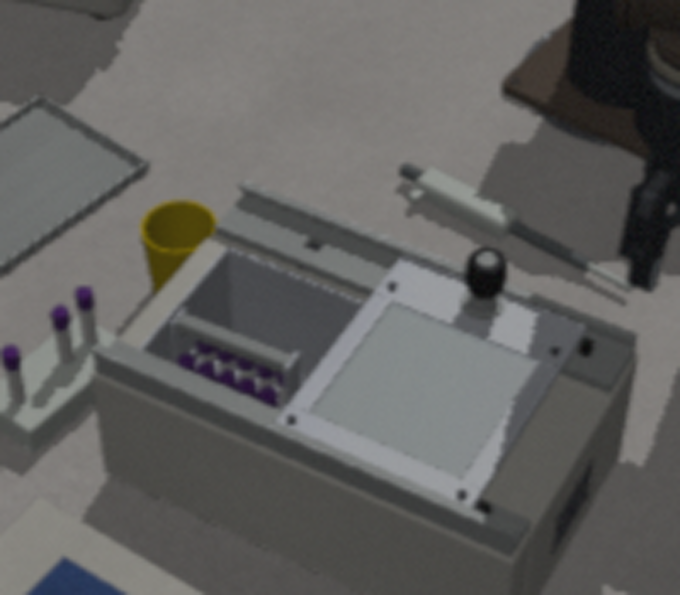

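View pics/t3c.png

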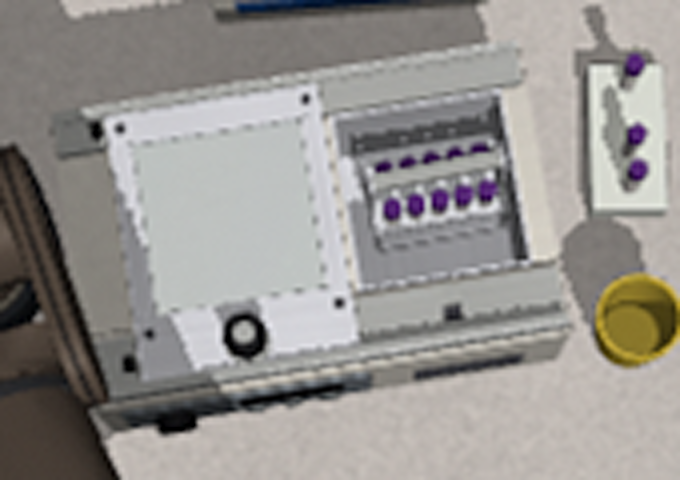

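The cover is open over the deck, the knob is at the same height as before (home) and the rack is exposed. The handle runs from about t3c (365,175) to (508,160). I'll measure it now.

```bash
python3 - <<'E'
from h import *
for t,(a,b,cc,d) in dict(t3=(264,160,312,208),s3=(225,195,272,240)).items():
    c=dict(np.load(t+'.npz')); w=cloud(c); 
    M=R.from_euler('z',-7.69,degrees=True).as_matrix()
    q=(w-np.array([.5924,.0947,0]))@M.T   # incubator frame
    h=q[...,2]; roi=np.zeros(h.shape,bool); roi[b:d,a:cc]=1
    m=roi&(h>0.12)&(h<0.146)&(abs(q[...,0]-.0125)<.066)&(abs(q[...,1]+.1)<.066)
    n,l,s,_=cv2.connectedComponentsWithStats(m.astype(np.uint8)); print(t,s[1:])
    i=1+s[1:,4].argmax(); m=l==i; p=q[m]
    print(np.nanmedian(p,0),np.nanmin(p,0),np.nanmax(p,0)); print(cv2.minAreaRect(p[:,:2].astype(np.float32)*1000))
    pw=w[m]; print('world mid',np.nanmedian(pw,0)); print(cv2.minAreaRect(pw[:,:2].astype(np.float32)*1000)); print(cv2.fitLine(p[:,:2].astype(np.float32),cv2.DIST_HUBER,0,.01,.01).ravel())
    if t=='t3':
        # purple caps
        H=cv2.cvtColor(c['color'],cv2.COLOR_RGB2HSV); mm=roi&(H[...,0]>120)&(H[...,0]<160)&(H[...,1]>80); pc=q[mm]; print('caps',mm.sum(),cv2.minAreaRect(pc[:,:2].astype(np.float32)*1000),np.nanmedian(pc[:,2]))
E
```

```text
t3 [[271 175  35  15 172]]
[ 0.02813321 -0.10740366  0.13757705] [ 0.0162403  -0.1614149   0.12285927] [ 0.04157478 -0.05258749  0.14438217]
((28.915855407714844, -107.05815124511719), (22.121261596679688, 108.63706970214844), 1.70888090133667)
world mid [ 0.63442228 -0.00732864  0.13757705]
((635.3814697265625, -7.526004791259766), (22.121292114257812, 108.6370849609375), 9.398863792419434)
[ 0.02680239 -0.99964076  0.02818175 -0.10734577]
caps 121 ((27.78592872619629, -108.70858764648438), (44.70810317993164, 90.3966293334961), 2.5706522464752197) 0.10593765409847289
s3 [[266 195   6   4  10]
 [237 198   1   1   1]
 [230 200  38  24 257]
 [265 227   1   1   1]]
[ 0.03663738 -0.10766643  0.13689822] [ 0.01941668 -0.16585066  0.12012818] [ 0.04683526 -0.05298721  0.14594236]
((33.11359786987305, -109.33915710449219), (25.683513641357422, 112.89122009277344), 0.9399641156196594)
world mid [ 0.64192254 -0.00686094  0.13689822]
((639.8467407226562, -9.224796295166016), (25.68355941772461, 112.89122772216797), 8.629963874816895)
[ 0.04284889 -0.99908155  0.03673597 -0.1059233 ]
```

Emit:
{"op": "move_arm", "data": {"commands": [[0, 0, 0.01, 17, -37, 0, 120], [0, 0, 0.02, 35, -74, 0, 120], [0, 0, 0.025, 52, -111, 0, 120], [0, 0, 0.025, 70, -148, 0, 120], [0, 0, 0.025, 88, -185, 0, 120], [0, 0, 0.025, 105, -222, 0, 120], [0, 0, 0.025, 123, -259, 0, 120], [0, 0, 0.025, 135, -285, 0, 120], [0, 0, 0.025, 140, -295.5, 0, 120], [0, 0, 0.025, 140, -295.5, -30, 120], [0, 0, 0.025, 140, -295.5, -70, 120], [0, 0, 0.025, 140, -295.5, -70, 120]]}}

```text
time: 7.6
eef_pos: [0.6329, -0.0092, 0.2206]
tcp_rot: [-0.053, 0.707, 0.058, 0.703]
contact_force: [-0.5, 0.4, -1.9]
opening: 0.529
```

Emit:
{"op": "move_arm", "data": {"commands": [[0, 0, 0, 0, 0, 0, 120], [0, 0, 0, 0, 0, 0, 120]]}}

```text
time: 7.8
eef_pos: [0.6331, -0.0091, 0.2219]
tcp_rot: [-0.053, 0.707, 0.058, 0.703]
contact_force: [0.3, -0.3, 0.5]
opening: 0.526
```

```bash
python3 st.py;  python3 - <<'E'
from h import *
c=cam('scene','s4'); cv2.imwrite('pics/s4c.png',cv2.resize(c['color'][110:285,180:380][:,:,::-1],None,fx=3.4,fy=3.4,interpolation=cv2.INTER_CUBIC))
E
```

```text
7.8 [633.1  -9.1 221.9] yaw 9.06 [-0.006  0.007 -1.   ] F [ 0.3 -0.3  0.5] op 0.526 [-0.18  0.21  1.69  0.01  1.25 -0.34]
```

View pics/s4c.png

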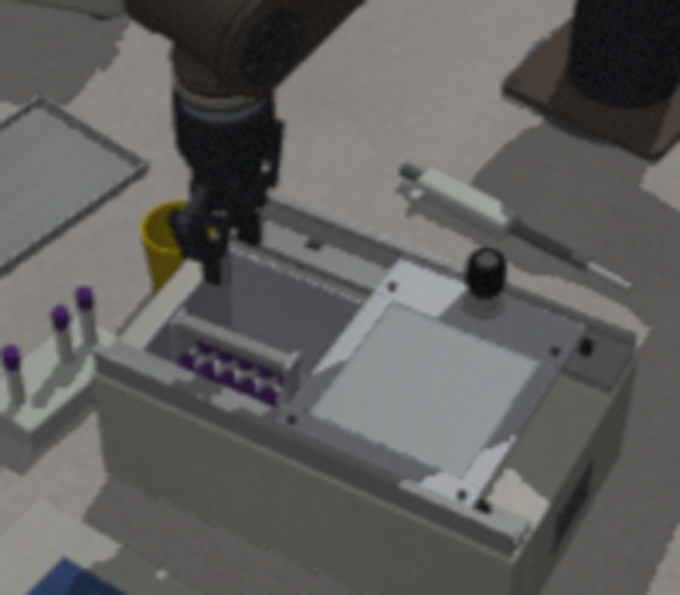

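The gripper is above the handle, with a residual of about 4 mm. I'll correct that and descend.

Emit:
{"op": "move_arm", "data": {"commands": [[0.0, 0, 0.004, 4, 3, -20, 120], [0, 0, 0.004, 4, 3, -40, 120], [0, 0, 0.004, 4, 3, -55, 120], [0, 0, 0.004, 4, 3, -55, 120], [0, 0, 0.004, 4, 3, -55, 120]]}}

```text
time: 8.35
eef_pos: [0.638, -0.0062, 0.1686]
tcp_rot: [-0.055, 0.706, 0.06, 0.704]
contact_force: [0.4, -1.2, 0.1]
opening: 0.524
```

```bash
python3 st.py;  python3 - <<'E'
from h import *
c=cam('scene','s5'); cv2.imwrite('pics/s5c.png',cv2.resize(c['color'][160:260,200:310][:,:,::-1],None,fx=6,fy=6,interpolation=cv2.INTER_CUBIC))
E
```

```text
8.35 [638.   -6.2 168.6] yaw 9.3 [-0.003  0.006 -1.   ] F [ 0.4 -1.2  0.1] op 0.524 [-0.17  0.26  1.72  0.01  1.16 -0.34]
```

View pics/s5c.png

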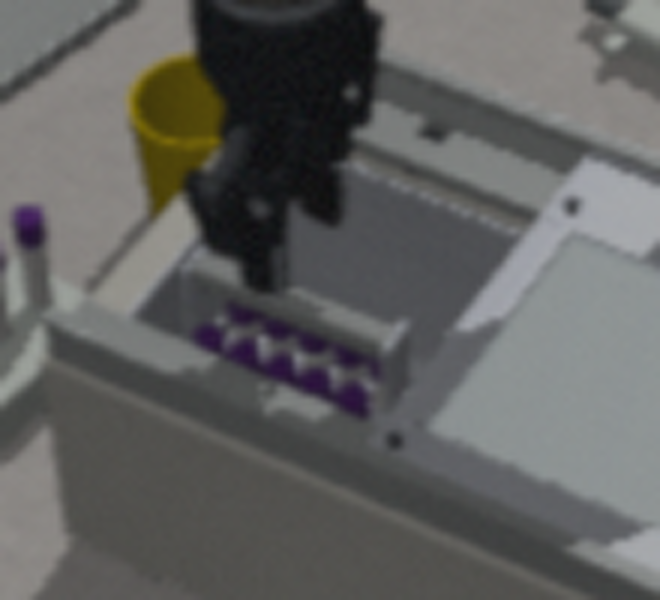

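Emit:
{"op": "move_arm", "data": {"commands": [[0, 0, 0, 0, 0, -20, 120], [0, 0, 0, 0, 0, -38, 120], [0, 0, 0, 0, 0, -52, 120], [0, 0, 0, 0, 0, -52, 120], [0, 0, 0, 0, 0, -52, 120]]}}

```text
time: 8.9
eef_pos: [0.6388, -0.0063, 0.1178]
tcp_rot: [-0.055, 0.705, 0.06, 0.705]
contact_force: [-0.9, 0.4, 0.3]
opening: 0.528
```

```bash
python3 st.py;  python3 - <<'E'
from h import *
c=cam('scene','s6'); cv2.imwrite('pics/s6c.png',cv2.resize(c['color'][160:260,200:310][:,:,::-1],None,fx=6,fy=6,interpolation=cv2.INTER_CUBIC))
E
```

```text
8.9 [638.8  -6.3 117.8] yaw 9.3 [-0.001  0.006 -1.   ] F [-0.9  0.4  0.3] op 0.528 [-0.17  0.32  1.75  0.01  1.07 -0.34]
```

View pics/s6c.png

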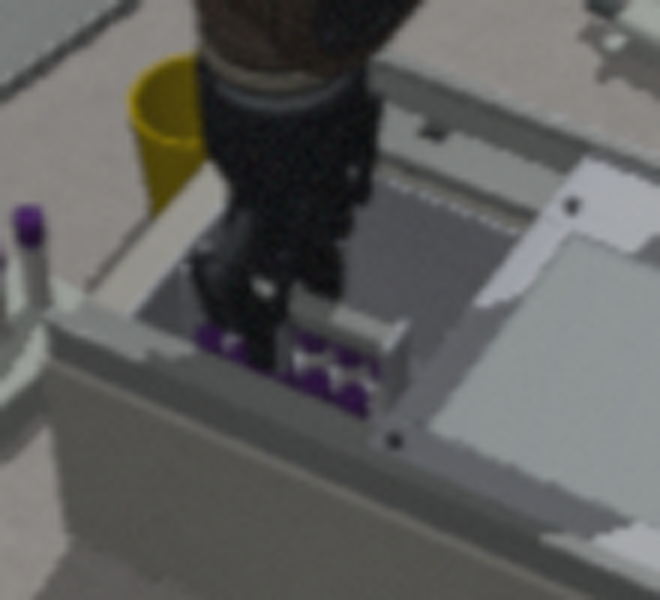

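The fingers straddle the handle at its middle, with no contact force. I'll close at 80 N.

Emit:
{"op": "move_arm", "data": {"commands": [[0, 0, 0, -1, 0, -3, 120], [0, 0, 0, -1, 0, -3, 255], [0, 0, 0, -1, 0, -3, 255], [0, 0, 0, -1, 0, -3, 255], [0, 0, 0, -1, 0, -3, 255], [0, 0, 0, -1, 0, -3, 255]], "newtons": 80}}

```text
time: 9.55
eef_pos: [0.6382, -0.0065, 0.116]
tcp_rot: [-0.055, 0.705, 0.059, 0.705]
contact_force: [-1.1, -0.7, 2.4]
opening: 0.144
```

```bash
python3 st.py
```

```text
9.55 [638.2  -6.5 116. ] yaw 9.3 [ 0.     0.006 -1.   ] F [-1.1 -0.7  2.4] op 0.144 [-0.17  0.32  1.76  0.01  1.07 -0.34]
```

Emit:
{"op": "move_arm", "data": {"commands": [[0, 0, 0, 0, 0, 5, 255], [0, 0, 0, 0, 0, 15, 255], [0, 0, 0, 0, 0, 35, 255], [0, 0, 0, 0, 0, 55, 255], [0, 0, 0, 0, 0, 80, 255], [0, 0, 0, 0, 0, 105, 255], [0, 0, 0, 0, 0, 130, 255], [0, 0, 0, 0, 0, 155, 255], [0, 0, 0, 0, 0, 175, 255], [0, 0, 0, 0, 0, 185, 255], [0, 0, 0, 0, 0, 190, 255], [0, 0, 0, 0, 0, 190, 255]]}}

```text
time: 10.75
eef_pos: [0.6382, -0.0064, 0.3059]
tcp_rot: [-0.055, 0.705, 0.059, 0.705]
contact_force: [-0.2, 0.2, -2.5]
opening: 0.145
```

```bash
python3 st.py;  python3 - <<'E'
from h import *
c=cam('scene','s7'); cv2.imwrite('pics/s7c.png',cv2.resize(c['color'][70:270,120:390][:,:,::-1],None,fx=2.9,fy=2.9,interpolation=cv2.INTER_CUBIC))
E
```

```text
10.75 [638.2  -6.4 305.9] yaw 9.3 [ 0.     0.006 -1.   ] F [-0.2  0.2 -2.5] op 0.145 [-0.17  0.16  1.59  0.01  1.39 -0.33]
```

View pics/s7c.png

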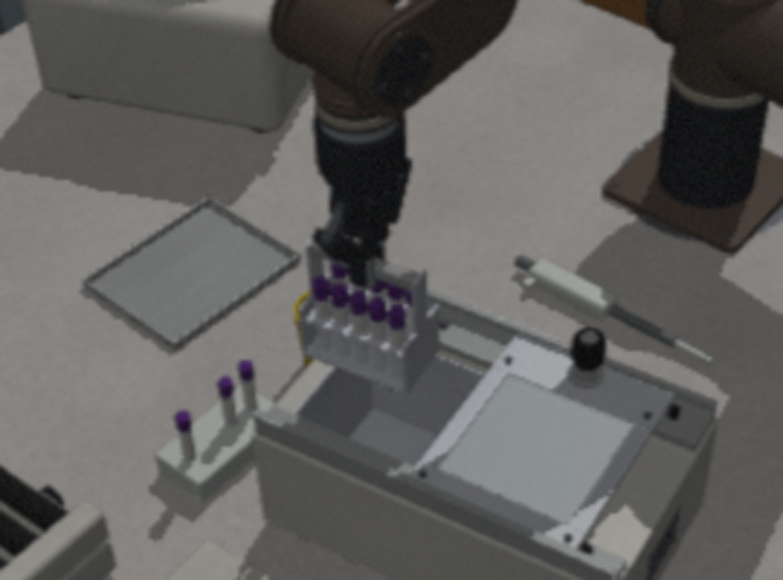

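The rack is lifted clear and upright. I'll carry it to the tray.

Emit:
{"op": "move_arm", "data": {"commands": [[0, 0, 0, -4, -12, 0, 255], [0, 0, -0.02, -13, -40, 0, 255], [0, 0, -0.04, -25, -76, 0, 255], [0, 0, -0.07, -38, -114, 0, 255], [0, 0, -0.1, -51, -152, 0, 255], [0, 0, -0.13, -64, -190, 0, 255], [0, 0, -0.16, -77, -230, 0, 255], [0, 0, -0.19, -90, -270, 0, 255], [0, 0, -0.21, -102, -306, 0, 255], [0, 0, -0.23, -114, -342, 0, 255], [0, 0, -0.23, -123, -370, 0, 255], [0, 0, -0.23, -129, -387, 0, 255]]}}

```text
time: 12.0
eef_pos: [0.5068, -0.3958, 0.3032]
tcp_rot: [0.027, 0.708, -0.022, 0.706]
contact_force: [0.9, 0.6, -2.5]
opening: 0.15
```

Emit:
{"op": "move_arm", "data": {"commands": [[0, 0, 0, 0, 0, 0, 255], [0, 0, 0, 0, 0, 0, 255], [0, 0, 0, 0, 0, 0, 255]]}}

```text
time: 12.3
eef_pos: [0.5072, -0.3945, 0.3028]
tcp_rot: [0.027, 0.708, -0.021, 0.706]
contact_force: [0.1, 0.8, -2.2]
opening: 0.146
```

```bash
python3 st.py;  python3 - <<'E'
from h import *
c=cam('scene','s8'); cv2.imwrite('pics/s8c.png',cv2.resize(c['color'][70:270,90:360][:,:,::-1],None,fx=2.9,fy=2.9,interpolation=cv2.INTER_CUBIC))
E
```

```text
12.3 [ 507.2 -394.5  302.8] yaw -3.95 [-0.002  0.009 -1.   ] F [ 0.1  0.8 -2.2] op 0.146 [-0.82  0.18  1.58  0.    1.4  -0.75]
```

View pics/s8c.png

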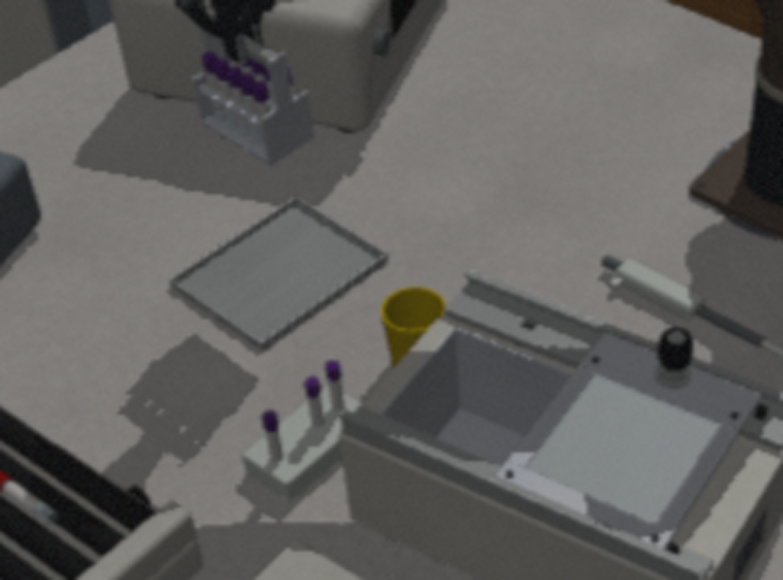

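Emit:
{"op": "move_arm", "data": {"commands": [[0, 0, 0, 0, 0, -10, 255], [0, 0, 0, 0, 0, -35, 255], [0, 0, 0, 0, 0, -60, 255], [0, 0, 0, 0, 0, -85, 255], [0, 0, 0, 0, 0, -110, 255], [0, 0, 0, 0, 0, -135, 255], [0, 0, 0, 0, 0, -155, 255], [0, 0, 0, 0, 0, -172, 255], [0, 0, 0, 0, 0, -184, 255], [0, 0, 0, 0, 0, -190, 255], [0, 0, 0, 0, 0, -193, 255], [0, 0, 0, 0, 0, -193, 255]]}}

```text
time: 13.55
eef_pos: [0.5077, -0.3946, 0.1105]
tcp_rot: [0.027, 0.707, -0.021, 0.706]
contact_force: [-0.1, 0.6, -2.4]
opening: 0.147
```

```bash
python3 st.py;  python3 - <<'E'
from h import *
c=cam('scene','s9'); cv2.imwrite('pics/s9c.png',cv2.resize(c['color'][80:230,100:300][:,:,::-1],None,fx=3.9,fy=3.9,interpolation=cv2.INTER_CUBIC))
E
```

```text
13.55 [ 507.7 -394.6  110.5] yaw -3.92 [-0.002  0.008 -1.   ] F [-0.1  0.6 -2.4] op 0.147 [-0.82  0.34  1.74  0.    1.07 -0.75]
```

View pics/s9c.png

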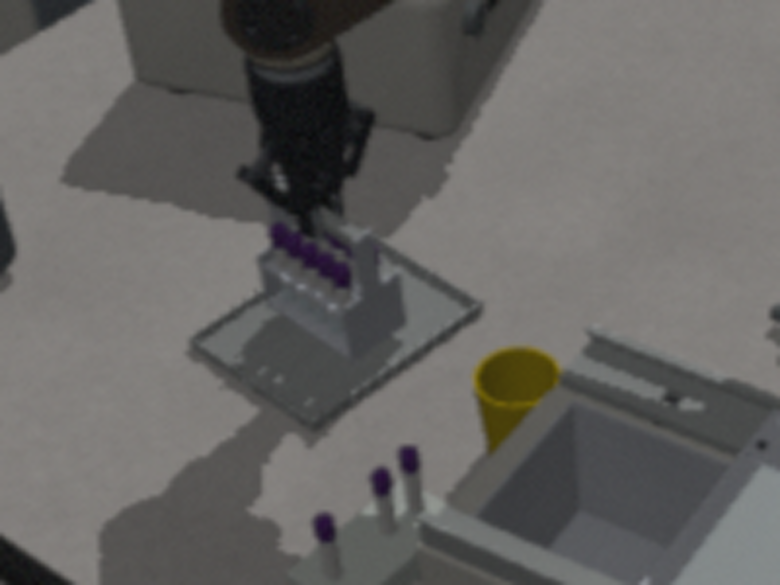

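The rack is over the tray's middle and still off the floor, at -2.4 N. I'll lower it gently until it touches.

Emit:
{"op": "move_arm", "data": {"commands": [[0, 0, 0, 0, 0, -3, 255], [0, 0, 0, 0, 0, -6, 255], [0, 0, 0, 0, 0, -8, 255], [0, 0, 0, 0, 0, -9, 255], [0, 0, 0, 0, 0, -10, 255], [0, 0, 0, 0, 0, -11, 255], [0, 0, 0, 0, 0, -12, 255], [0, 0, 0, 0, 0, -12, 255]]}}

```text
time: 14.4
eef_pos: [0.5079, -0.3949, 0.0991]
tcp_rot: [0.027, 0.707, -0.022, 0.706]
contact_force: [-0.1, -0.4, -2.6]
opening: 0.146
```

```bash
python3 st.py
```

```text
14.4 [ 507.9 -394.9   99.1] yaw -3.92 [-0.001  0.007 -1.   ] F [-0.1 -0.4 -2.6] op 0.146 [-0.82  0.35  1.75  0.    1.05 -0.75]
```

Emit:
{"op": "move_arm", "data": {"commands": [[0, 0, 0, 0, 0, -1, 255], [0, 0, 0, 0, 0, -2, 255], [0, 0, 0, 0, 0, -2, 255]]}}

```text
time: 14.7
eef_pos: [0.5082, -0.3949, 0.0991]
tcp_rot: [0.027, 0.707, -0.022, 0.706]
contact_force: [-3.5, 3.4, 5.4]
opening: 0.146
```

```bash
python3 st.py
```

```text
14.7 [ 508.2 -394.9   99.1] yaw -3.91 [-0.001  0.007 -1.   ] F [-3.5  3.4  5.4] op 0.146 [-0.82  0.35  1.75  0.    1.05 -0.75]
```

The rack has touched down: force went from -2.6 to +5.4 N and z stopped changing. I'll release and retreat.

Emit:
{"op": "move_arm", "data": {"commands": [[0, 0, 0, 0, 0, 0, 100], [0, 0, 0, 0, 0, 0, 100], [0, 0, 0, 0, 0, 0, 100], [0, 0, 0, 0, 0, 1, 100], [0, 0, 0, 0, 0, 10, 100], [0, 0, 0, 0, 0, 30, 100], [0, 0, 0, 0, 0, 60, 100], [0, 0, 0, 0, 0, 100, 100], [0, 0, 0, 0, 0, 140, 100], [0, 0, 0, 0, -40, 180, 100], [0, 0, 0, 0, -80, 200, 100], [0, 0, 0, 0, -120, 200, 100]]}}

```text
time: 15.9
eef_pos: [0.5096, -0.5176, 0.3072]
tcp_rot: [0.023, 0.705, -0.025, 0.709]
contact_force: [-0.0, -0.9, 1.0]
opening: 0.607
```

Emit:
{"op": "move_arm", "data": {"commands": [[0, 0, 0, 0, 0, 0, 100], [0, 0, 0, 0, 0, 0, 100], [0, 0, 0, 0, 0, 0, 100]]}}

```text
time: 16.2
eef_pos: [0.5097, -0.5166, 0.3074]
tcp_rot: [0.023, 0.705, -0.024, 0.709]
contact_force: [-0.1, -0.2, -0.5]
opening: 0.606
```

```bash
python3 st.py;  python3 - <<'E'
from h import *
c=cam('scene','sA'); cv2.imwrite('pics/sAc.png',cv2.resize(c['color'][80:270,100:370][:,:,::-1],None,fx=2.9,fy=2.9,interpolation=cv2.INTER_CUBIC))
c=cam('top','tA'); cv2.imwrite('pics/tAc.png',cv2.resize(c['color'][130:270,180:440][:,:,::-1],None,fx=3,fy=3,interpolation=cv2.INTER_CUBIC))
w=cloud(c);h=w[...,2]
m=(h>0.19)&(h<0.225)&(c['color'].max(-1)<90); m[:,:185]=0;m[:,320:]=0;m[:190]=0;m[245:]=0
v,u=np.nonzero(m); print('knob',len(u), ray(c,u.mean(),v.mean(),.21),np.nanmedian(w[m],0))
m=(h>0.105)&(h<0.13);m[:,:375]=0;m[:,432:]=0;m[:190]=0;m[260:]=0
p=w[m]; print('handle',m.sum(),cv2.minAreaRect(p[:,:2].astype(np.float32)*1000),np.nanmedian(p,0))
for n,(a,b,cc,d) in dict(cup=(325,205,355,236),stand=(322,135,350,196)).items():
    p=w[b:d,a:cc].reshape(-1,3); q=p[p[:,2]>0.015].astype(np.float32); print(n,len(q),cv2.minAreaRect(q[:,:2]*1000))
c0=dict(np.load('top0.npz')); print('scanner diff',np.abs(c['color'][205:275,125:160].astype(int)-c0['color'][205:275,125:160]).mean())
E
```

```text
16.2 [ 509.7 -516.6  307.4] yaw -3.83 [ 0.006 -0.002 -1.   ] F [-0.1 -0.2 -0.5] op 0.606 [-0.93  0.35  1.36  0.    1.43 -0.87]
knob 70 [0.4929449  0.14070749 0.21      ] [0.49121086 0.14000235 0.20885167]
handle 178 ((505.3693542480469, -395.39990234375), (110.00438690185547, 21.27069091796875), 86.54004669189453) [ 0.50427245 -0.39247074  0.12170269]
cup 259 ((521.1776733398438, -169.6673126220703), (70.47797393798828, 69.16947937011719), 42.34897994995117)
stand 743 ((686.6718139648438, -175.35382080078125), (67.32315063476562, 130.38746643066406), 88.44799041748047)
scanner diff 43.59482993197279
```

View pics/sAc.png

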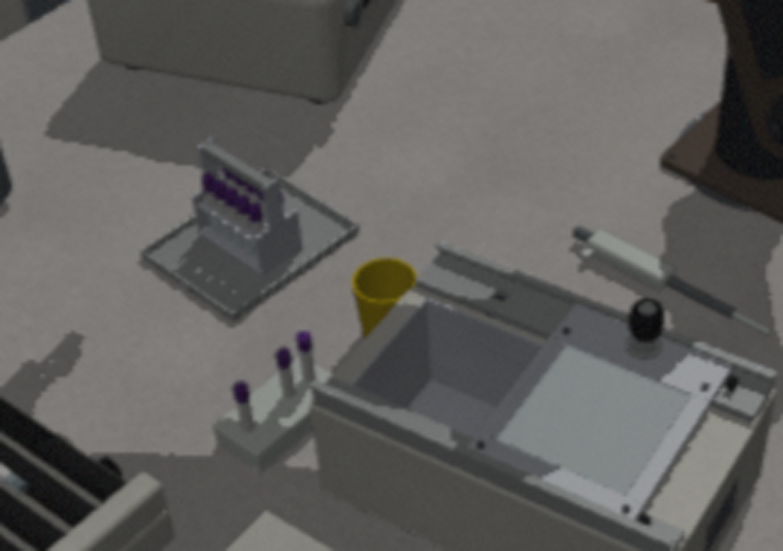

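View pics/tAc.png

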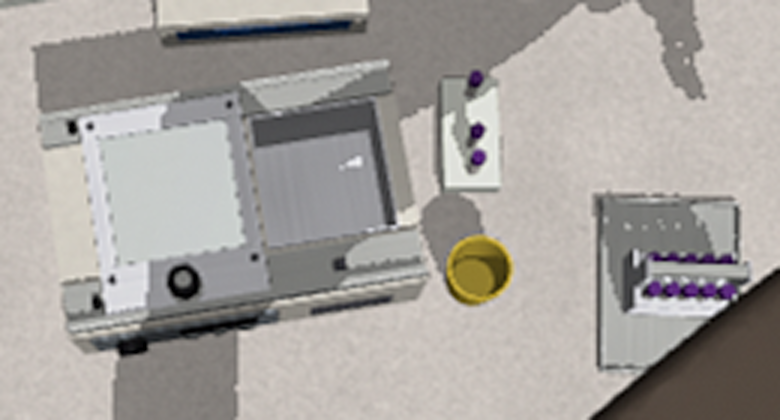

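```bash
python3 - <<'E'
from h import *
for t in('top0','t3','tA'):
    w=cloud(dict(np.load(t+'.npz')))[200:275,120:170].reshape(-1,3); q=w[(w[:,2]>.015)&(w[:,2]<.1)].astype(np.float32); print(t,len(q),cv2.minAreaRect(q[:,:2]*1000))
E
```

```text
top0 841 ((482.7012939453125, 474.6186218261719), (68.43859100341797, 187.86769104003906), 85.40864562988281)
t3 596 ((481.2569885253906, 477.1873474121094), (186.72467041015625, 48.126182556152344), 2.9316859245300293)
tA 831 ((481.35137939453125, 472.7551574707031), (67.63048553466797, 187.528564453125), 87.49195098876953)
```

The scanner hasn't moved (within 2 mm), and neither have the cup or stand. I'm handing in.

```bash
python3 -c "
from plant import ctrl
print(ctrl.sign_off())"
```

```text
the job is handed in; nothing more can be done
None
```

I opened the incubator, locked the cover open, and stood the rack of tubes upright in the tray. I handed the job in at about 16 s of the 58 s allowed; no verdict is reported.

- **Cover and plunger:** I pulled the knob up about 12 mm and slid the cover. The slide was 160.5 mm by the arm's own position and about 158 mm by camera. The two disagree by about 2 mm, but both are above the 155 mm limit. The knob top reads the same height as at the start (208.9 mm against 208.4 mm), so the pin is home in the open hole.
- **Rack:** I lifted it by the handle and lowered it until the force showed it touching the tray floor, then released it. It stands upright. The measured handle position is within about 5 mm of the tray's middle. Part of that view was blocked by the arm.
- **Bystanders:** The cup, tube stand and scanner are each within about 2 mm of where they started. A raw picture comparison of the scanner did differ (mean 44 grey levels). I put that down to changed shadows, since the depth check found it in place.
- **Robot:** It was clear of everything at hand-in, with near-zero contact force.

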